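# Load the bead kiln

## Task

Load the bead kiln: with the bead stand still on the bench, push every glazed bead from the wooden board fully home onto a post of its own, then lift the loaded stand onto the middle of the kiln's firing floor, square with it, and shut the lid. Only when the lid is fully down, press the green start button and take your hand away. Leave the other things on the bench where they are.

Things in the scene. Friction and masses are not known exactly. Their poses are not given: they have to be found in the camera images.
- bead_aqua: porcelain tube bead, aqua glaze with bare white rims, standing upright on the wooden board (fixed, 300 by 180 by 18 thick): outer diameter 26, bore 16, height 22, about 30 g; origin at the centre of its underside, z along the bore. May be absent
- bead_cobalt: porcelain tube bead, cobalt blue glaze with bare white rims, standing upright on the wooden board (fixed, 300 by 180 by 18 thick): outer diameter 26, bore 16, height 22, about 30 g; origin at the centre of its underside, z along the bore. May be absent
- bead_green: porcelain tube bead, green glaze with bare white rims, standing upright on the wooden board (fixed, 300 by 180 by 18 thick): outer diameter 26, bore 16, height 22, about 30 g; origin at the centre of its underside, z along the bore. May be absent
- bead_amber: porcelain tube bead, amber glaze with bare white rims, standing upright on the wooden board (fixed, 300 by 180 by 18 thick): outer diameter 26, bore 16, height 22, about 30 g; origin at the centre of its underside, z along the bore. May be absent
- bead_rose: porcelain tube bead, rose pink glaze with bare white rims, standing upright on the wooden board (fixed, 300 by 180 by 18 thick): outer diameter 26, bore 16, height 22, about 30 g; origin at the centre of its underside, z along the bore. May be absent
- stand: loose bead stand, 0.45 kg, on the bench: cream honeycomb-ceramic plate 150 (its x) by 140 (its y) by 8 thick, six upright steel posts; origin at the centre of the plate's underside, z up. In its middle rises, for lifting it, a 14 by 14 square steel stem (sides along the plate's x and y) up to 98, under a 20 by 20 cap that ends at 104 above the underside
- post1 (a point): post 1, at x -55, y 52 in the stand's frame: point on its axis, on top of its collar (20 across, 8 high; top 16 above the stand's underside), where a bead's underside rests when home. Above the collar a spigot 13 across is straight for 20, then tapers over 8 to 6 across; its tip is 28 above this point
- post2 (a point): post 2, at x 0, y 52 in the stand's frame: point on its axis, on top of its collar (20 across, 8 high; top 16 above the stand's underside), where a bead's underside rests when home. Above the collar a spigot 13 across is straight for 20, then tapers over 8 to 6 across; its tip is 28 above this point
- post3 (a point): post 3, at x 55, y 52 in the stand's frame: point on its axis, on top of its collar (20 across, 8 high; top 16 above the stand's underside), where a bead's underside rests when home. Above the collar a spigot 13 across is straight for 20, then tapers over 8 to 6 across; its tip is 28 above this point
- post4 (a point): post 4, at x -55, y -52 in the stand's frame: point on its axis, on top of its collar (20 across, 8 high; top 16 above the stand's underside), where a bead's underside rests when home. Above the collar a spigot 13 across is straight for 20, then tapers over 8 to 6 across; its tip is 28 above this point
- post5 (a point): post 5, at x 0, y -52 in the stand's frame: point on its axis, on top of its collar (20 across, 8 high; top 16 above the stand's underside), where a bead's underside rests when home. Above the collar a spigot 13 across is straight for 20, then tapers over 8 to 6 across; its tip is 28 above this point
- post6 (a point): post 6, at x 55, y -52 in the stand's frame: point on its axis, on top of its collar (20 across, 8 high; top 16 above the stand's underside), where a bead's underside rests when home. Above the collar a spigot 13 across is straight for 20, then tapers over 8 to 6 across; its tip is 28 above this point
- kiln_floor (a point): centre of the kiln's flat brick firing floor, 50 above the bench; axes as the kiln's, z up. Small clamshell kiln, fixed: grey base 228 (x) by 216 (y), flat on top; the darker patch 184 (x) by 172 (y) is what the lid's hollow covers (115 high, walls 22 thick)
- lid (a joint): angle of the kiln's steel lid, rad: 0 shut, 1.6 fully open against its stop, leaning back. Hinge line along the kiln's x at y +108, z 0 from point kiln_floor. Lid 228 by 216 by 137 high, 0.9 kg, on a damped stiff hinge: left open it stays open, must be swung over with about 5 N at the handle, and sinks shut on its own below about 0.6
- lid_handle (a point): middle of the lid's handle, a round black bar 14 across, 124 long along the kiln's x, its axis 38 off the lid's front wall, on posts 55 either side of the middle. Lid shut, it is at y -146, z +105 from point kiln_floor; lid open, it is at the top
- start (a joint): travel of the start button, m: 0 up, 0.005 fully pressed; springs back, about 5 N to press it home
- start_top (a point): middle of the top of the green start button (24 across), pressed straight down; it stands on the white controller box, 84 (x) by 100 (y), 115 high, on the kiln's near (-x) side
- sea_glass: rounded piece of aqua sea glass 24 across, 8 high, lying among the beads on the board; origin at its underside's centre. Leave alone
- dish: glass dish 90 across, 16 high, with bits of sea glass; origin at its underside's centre. Leave alone
- glaze_teal: teal glaze jar with white lid, 62 across, 65 high; origin at its underside's centre. Leave alone
- glaze_white: white glaze jar with white lid, 62 across, 65 high; origin at its underside's centre. Leave alone
- goggles: clear safety goggles, 150 wide, 52 high; origin at its underside's centre. Leave alone
- solder_block: round honeycomb soldering block 90 across, 22 high; origin at its underside's centre. Leave alone
- tweezers: steel tweezers 140 long; origin at its underside's centre. Leave alone
Mind the look-alikes: they are no part of the job. Of the things shaped like the bead_cobalt, the blue one is meant. There is more than one size of the bead_amber; the job needs the smaller.

How it is judged (in metres and radians):
On the way, in this order (a step that is already met when the one before it is completed fails the run):
1. every bead is fully home on a post of the stand, the stand still on the bench ((distance between bead_aqua and post1 below 0.0035 m or distance between bead_aqua and post2 below 0.0035 m or distance between bead_aqua and post3 below 0.0035 m or distance between bead_aqua and post4 below 0.0035 m or distance between bead_aqua and post5 below 0.0035 m or distance between bead_aqua and post6 below 0.0035 m) and angle between the z axis of each of bead_aqua, bead_cobalt, bead_green, bead_amber, bead_rose and the z axis of stand, either way round below 0.12 rad and (distance between bead_cobalt and post1 below 0.0035 m or distance between bead_cobalt and post2 below 0.0035 m or distance between bead_cobalt and post3 below 0.0035 m or distance between bead_cobalt and post4 below 0.0035 m or distance between bead_cobalt and post5 below 0.0035 m or distance between bead_cobalt and post6 below 0.0035 m) and (distance between bead_green and post1 below 0.0035 m or distance between bead_green and post2 below 0.0035 m or distance between bead_green and post3 below 0.0035 m or distance between bead_green and post4 below 0.0035 m or distance between bead_green and post5 below 0.0035 m or distance between bead_green and post6 below 0.0035 m) and (distance between bead_amber and post1 below 0.0035 m or distance between bead_amber and post2 below 0.0035 m or distance between bead_amber and post3 below 0.0035 m or distance between bead_amber and post4 below 0.0035 m or distance between bead_amber and post5 below 0.0035 m or distance between bead_amber and post6 below 0.0035 m) and (distance between bead_rose and post1 below 0.0035 m or distance between bead_rose and post2 below 0.0035 m or distance between bead_rose and post3 below 0.0035 m or distance between bead_rose and post4 below 0.0035 m or distance between bead_rose and post5 below 0.0035 m or distance between bead_rose and post6 below 0.0035 m) and height (world z) of stand below 0.01 m), for 0.3 s.
2. the loaded stand stands on the middle of the kiln floor ((distance between bead_aqua and post1 below 0.0035 m or distance between bead_aqua and post2 below 0.0035 m or distance between bead_aqua and post3 below 0.0035 m or distance between bead_aqua and post4 below 0.0035 m or distance between bead_aqua and post5 below 0.0035 m or distance between bead_aqua and post6 below 0.0035 m) and angle between the z axis of each of bead_aqua, bead_cobalt, bead_green, bead_amber, bead_rose and the z axis of stand, either way round below 0.12 rad and (distance between bead_cobalt and post1 below 0.0035 m or distance between bead_cobalt and post2 below 0.0035 m or distance between bead_cobalt and post3 below 0.0035 m or distance between bead_cobalt and post4 below 0.0035 m or distance between bead_cobalt and post5 below 0.0035 m or distance between bead_cobalt and post6 below 0.0035 m) and (distance between bead_green and post1 below 0.0035 m or distance between bead_green and post2 below 0.0035 m or distance between bead_green and post3 below 0.0035 m or distance between bead_green and post4 below 0.0035 m or distance between bead_green and post5 below 0.0035 m or distance between bead_green and post6 below 0.0035 m) and (distance between bead_amber and post1 below 0.0035 m or distance between bead_amber and post2 below 0.0035 m or distance between bead_amber and post3 below 0.0035 m or distance between bead_amber and post4 below 0.0035 m or distance between bead_amber and post5 below 0.0035 m or distance between bead_amber and post6 below 0.0035 m) and (distance between bead_rose and post1 below 0.0035 m or distance between bead_rose and post2 below 0.0035 m or distance between bead_rose and post3 below 0.0035 m or distance between bead_rose and post4 below 0.0035 m or distance between bead_rose and post5 below 0.0035 m or distance between bead_rose and post6 below 0.0035 m) and x of stand in the frame of kiln_floor between -0.02 and 0.02 m and y of stand in the frame of kiln_floor between -0.02 and 0.02 m and z of stand in the frame of kiln_floor between -0.005 and 0.005 m and (angle between the x axis of stand and the x axis of kiln_floor, either way round below 0.15 rad or angle between the x axis of stand and the y axis of kiln_floor, either way round below 0.15 rad)), for 0.3 s.
3. the lid is shut over it (all of step 2 and value of joint lid below 0.04 rad), for 0.3 s.
4. the start button is pressed with the lid shut (value of joint start above 0.0035 m and value of joint lid below 0.04 rad), for 0.05 s.
At the end, for the whole second after the job is handed in: Each bead present is home on a post (underside 3.5 mm or less from the collar top's centre, tilt to 0.12 rad); the stand rests level on the kiln floor, within 20 mm of its centre in x and y, 5 in height, square to 0.15 rad; lid below 0.04 rad; start was pressed 3.5 mm with it shut and is up again (all of step 3 and value of joint start below 0.0015 m and linear speed of stand below 0.02 m/s and angle between stand's own z axis and vertical below 0.06 rad); the robot touches nothing.
It fails at once if the start button is pressed while the lid is open (value of joint start above 0.0035 m and value of joint lid above 0.1 rad).
It fails at once if one of the other things on the bench is moved more than 40 mm (distance of any of sea_glass, dish, glaze_teal, glaze_white, goggles, solder_block, tweezers from where it was at the start of the episode above 0.04 m).
Of bead_aqua, bead_cobalt, bead_green, bead_amber, bead_rose only 3 to 5 are there at a start; the rules pass over those that are not, and their reading is None.
At some moment in a run one of bead_aqua, bead_cobalt, bead_green, bead_amber, bead_rose may be knocked a few centimetres aside while the robot is not near it.
It also fails if it takes over 210 s, if anything falls off the work surface, if the arm or the gripper's body presses on something with over 40 N, if the wrist force passes 120 N, or if a joint passes its speed limit or range.

## Robot

A 6-joint arm with a two-finger parallel gripper is mounted at the origin on the work surface. World frame = base frame: x ahead of the robot, y to its left, z up, the work surface at z = 0. Lengths are in m, angles in degrees, forces in N, time in s.
With the tool pointing down it reaches from about 0.35 to 0.875 m from the base axis. Payload 4.2 kg.
Tool frame: the origin (TCP) lies on the centre line of the jaws, within the pads' length; the fingertips stand r.tip_extent ahead of it and the grasp point (between the pads) lies 11 mm behind it (r.tip_extent is the distance from the TCP to the fingertips, in m); z points along the fingers, y is the line along which they close (so a half turn about z gives the same grasp; the last joint's range is limited). The gripper opens to 87 mm and grips with 3 to 60 N. Pads are 19 mm wide; open, the fingers measure 117 mm over their backs; the gripper's body (75 mm by 190 mm) begins 51 mm behind the grasp point.
Start: joints at [-57.892, 22.042, 0.453, 0, -68.411, -14.817], TCP at [0.186, -0.597, 0.231] pointing down, gripper open.
Joint ranges: [-179.83, 179.83], [-69.29, 118.12], [-61.27, 80.66], [-181.25, 117.63], [-171.15, -9.14], [-177.46, 177.46]. Speed limits (degrees/s): [159.86, 159.86, 180, 180, 180, 180].

## Interface

Orientations are given as a 3x3 rotation matrix whose columns are the frame's x, y, z axes.
In Python, from station import r gives the robot as it stands.
- The arm moves only by the shell command python3 -m jog 'ROWS'. ROWS is text: rows parted by semicolons, each of 5 numbers parted by spaces: the opening, from 0 (shut) to 1 (fully open), then the shift along the world's x, y, z in mm, then the turn about the world's z in degrees. In form: hand dx dy dz roll; .... A call has 1 to 5 rows; each row shifts and turns the commanded pose from where the row before left it; what a row does not reach is not made up. A row lasts 1/8 s, in which the tool goes at most 62.5 mm and 10.7 degrees, less where a joint would pass 70% of its speed; a pose out of reach is approached as far as the arm can. A call is refused whole if a number of a shift passes 62.5 or a number of a turn 10.7, either way. A call with a gripper value outside its range is refused whole. The fingers move at their own pace and stop on an object; the grip force is fixed at half the most. Time passes only in rows, so rows that do not move let the fingers close. It gives the time, the measured TCP pose, the force, the opening and the grip force at its end, in the units of the state.
- r.sense(): the state, without advancing time (a new reading comes with each control period).
- r.capture(name): name is "scene" or "top" or "wrist"; returns a dict with "pixels" (420x560x3 uint8, red, green, blue), "fovy" (degrees; the focal length in pixels is half the picture's height over the tangent of half this angle, whatever the lens; pixels are square), "cx", "cy" (the principal point, pixels), "origin" and "orientation" of the camera in the world; the wrist camera has in their place "T_tool_cam" (4x4, takes a point from camera to tool coordinates, whose origin is the TCP and whose axes are the flange's). Camera axes: x right, y down, z forward; pixel columns grow to the right and rows downward; lengths in m; the calibration is good to about 2 mm. A picture is of the moment at which its call begins: read the wrist's pose just before it. There is no depth.
- r.finish_job(): hands the job in; it is judged then, once.
The state is a dict: "time_s": time; "joints": joint angles; "joint_velocities": joint speeds; "effort": joint torques, N m; "tcp_pos": TCP position; "ee_rot": TCP orientation; "wrist_force": force on the tool from outside, world axes, zero at the start; "moment": the same for the moment, N m; "gripper_width": opening from 0.0 (shut) to 1.0 (fully open); "gripper_force": force on a finger pad.
Only numpy, scipy, OpenCV 4.12 (cv2) and the standard library are available. Lean on these libraries where they do the work, as an engineer would, in place of code of your own. Each camera call takes 0.05 s, during which the arm holds its last target. There are 200 camera calls.

## Working session

There is one attempt and no reset: what is moved stays moved. The work goes in short steps, Python scripts to look and compute and a shell command to move; the robot and the scene stay as the last step left them, time stands still between calls to the robot, and variables do not carry over. Pictures are saved under pics/ and viewed, at most 14 in all, crops included, and the job is handed in when it is done.

```bash
mkdir -p pics; ls
cat > h.py <<'E'
import numpy as np,cv2
from station import r
def cap(name,fn=None):
    s=r.sense(); c=r.capture(name); im=c['pixels']
    c['bgr']=cv2.cvtColor(im,cv2.COLOR_RGB2BGR)
    if name=='wrist':
        T=np.array(c['T_tool_cam']); R=np.array(s['ee_rot']); p=np.array(s['tcp_pos'])
        c['orientation']=R@T[:3,:3]; c['origin']=p+R@T[:3,3]
    c['f']=210/np.tan(np.radians(c['fovy'])/2)
    if fn: cv2.imwrite('pics/'+fn,c['bgr'])
    return c
def ray(c,u,v):
    d=np.array(c['orientation'])@np.array([(u-c['cx'])/c['f'],(v-c['cy'])/c['f'],1]); return np.array(c['origin']),d
def onz(c,u,v,z):
    o,d=ray(c,u,v); return o+d*(z-o[2])/d[2]
def proj(c,P):
    q=np.array(c['orientation']).T@(np.array(P)-np.array(c['origin'])); return q[0]/q[2]*c['f']+c['cx'],q[1]/q[2]*c['f']+c['cy']
E
python3 - <<'E'
from h import *
s=r.sense(); print(s,r.tip_extent)
for n in('scene','top','wrist'):
    c=cap(n,n+'0.png'); print(n,c['fovy'],c['cx'],c['cy'],c['origin'],np.round(c['orientation'],3).tolist())
E
```

```text
pics
{'time_s': 0.0, 'joints': array([-5.78915074e+01,  2.20904284e+01,  3.80267903e-01, -2.91534560e-02,
       -6.84121546e+01, -1.48154264e+01]), 'joint_velocities': array([-0.02269253, -0.0407579 ,  0.02851581, -0.0559205 , -0.05974744,
       -0.03681463]), 'effort': array([-1.70986350e-03, -3.90666211e+01,  1.87406176e+01,  4.21982691e+00,
        1.10756583e-02, -2.08424112e-04]), 'tcp_pos': array([ 0.18561928, -0.59618422,  0.22946601]), 'ee_rot': array([[-9.54852531e-01, -2.97079292e-01, -7.33910702e-04],
       [-2.97080185e-01,  9.54850314e-01,  2.05971105e-03],
       [ 8.88773654e-05,  2.18475063e-03, -9.99997609e-01]]), 'wrist_force': array([-0.16723346, -0.9496594 , -0.5900131 ]), 'moment': array([ 0.03499917,  0.00678556, -0.01841156]), 'gripper_force': 0.0, 'gripper_width': 0.9989895205181719} 0.008
scene 42.210655841615484 280.49267626661907 206.07611105063359 [ 1.19247514 -0.41434909  1.0778995 ] [[0.495, 0.683, -0.536], [0.869, -0.4, 0.292], [-0.015, -0.611, -0.792]]
top 51.704846771475076 281.49390601746313 206.06578366202655 [ 0.37702543 -0.08510827  1.19828477] [[-0.009, -0.992, 0.127], [-1.0, 0.01, 0.009], [-0.01, -0.127, -0.992]]
wrist 71.71093962793482 279.012523697688 209.90200990345284 [ 0.11386817 -0.61798142  0.38375398] [[-0.298, 0.919, 0.259], [0.955, 0.286, 0.082], [0.001, 0.272, -0.962]]
```

View pics/scene0.png

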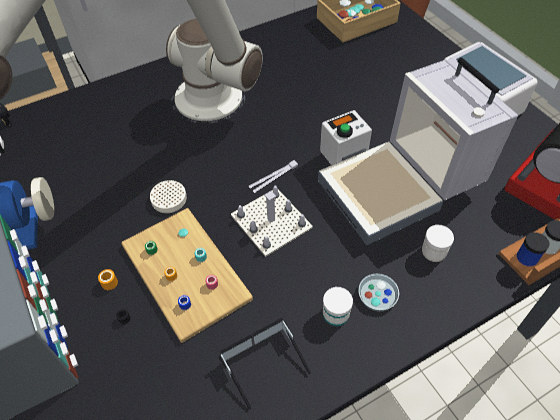

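View pics/top0.png

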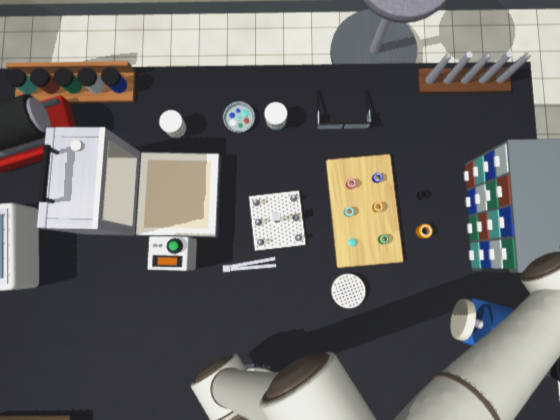

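The scene picture shows beads on the board: green (150,247), aqua (201,254), small amber (171,272), rose (211,282) and cobalt (184,302). The look-alikes are the aqua sea glass (183,233), the large amber ring (108,279) and the black bead (123,316), the last two off the board. The top view shows the stand at (277,218), the kiln floor at (178,194), the button at (174,246) and the lid open.

Run:
```python
from h import *
c=cap('top')
for n,u,v,z in [('green',384,239,.03),('aqua',349,211,.03),('amber',378,207,.03),('rose',351,183,.03),('cobalt',377,177,.03),('seaglass',352,242,.022),('bigamber',425,231,.02),('black',423,195,.02),('stem',276,217,.104),('kilnfloorTL',147,160,.05),('TR',212,161,.05),('BR',208,227,.05),('BL',144,226,.05),('button',174,246,.12),('handle',48,175,.3),('boardTL',327,159,.018),('TR',389,155,.018),('BR',403,262,.018),('BL',338,267,.018),('block',348,291,.02),('tweez',250,266,0)]:
    print(n,np.round(onz(c,u,v,z)*1000).astype(int)[:2])
```

```text
green [ 435 -349]
aqua [ 512 -257]
amber [ 522 -336]
rose [ 589 -265]
cobalt [ 604 -337]
seaglass [ 428 -264]
bigamber [ 456 -463]
black [ 555 -463]
stem [490 -61]
kilnfloorTL [654 290]
TR [649 113]
BR [470 121]
BL [474 292]
button [418 193]
handle [564 418]
boardTL [ 659 -202]
TR [ 669 -375]
BR [ 373 -400]
BL [ 361 -225]
block [ 298 -250]
tweez [366  13]
```

View pics/wrist0.png

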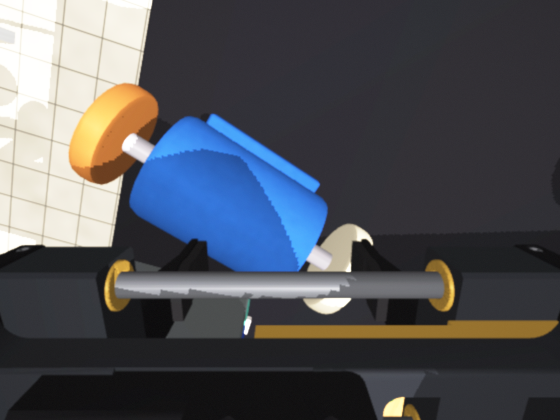

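```bash
python3 -m jog '1 40 30 0 -4; 1 45 33 0 -4; 1 45 33 0 -4; 1 45 33 0 -4; 1 45 33 0 -1.3'; python3 -m jog '1 47 33 0 0; 1 47 33 0 0; 1 47 33 0 0; 1 47 33 0 0; 1 0 0 0 0'
python3 - <<'E'
from h import *
c=cap('wrist','w1.png'); s=r.sense(); print(s['tcp_pos'],np.round(s['ee_rot'],3)); np.savez('w1',**{k:c[k] for k in('bgr','origin','orientation','f','cx','cy')})
for n,p in dict(green=(.435,-.349,.04),aqua=(.512,-.257,.04),amber=(.522,-.336,.04),rose=(.589,-.265,.04),cobalt=(.604,-.337,.04),glass=(.428,-.264,.026)).items(): print(n,np.round(proj(c,p)))
E
```

```text
time_s: 0.82
tcp_pos: [0.407, -0.4334, 0.2305]
ee_rot: [[-1.0, 0.001, -0.0], [0.001, 1.0, 0.0], [0.0, 0.0, -1.0]]
wrist_force: [0.6, -1.0, 0.5]
gripper_width: 0.998
gripper_force: 0.0
time_s: 1.45
tcp_pos: [0.5964, -0.3, 0.2291]
ee_rot: [[-1.0, -0.004, -0.001], [-0.004, 1.0, 0.001], [0.001, 0.001, -1.0]]
wrist_force: [-1.4, 0.1, -0.6]
gripper_width: 1.002
gripper_force: 0.0
[ 0.59482028 -0.30119004  0.22941179] [[-1.    -0.003 -0.002]
 [-0.003  1.     0.001]
 [ 0.002  0.001 -1.   ]]
green [233.  43.]
aqua [317. 119.]
amber [247. 128.]
rose [308. 187.]
cobalt [248. 198.]
glass [312.  40.]
```

View pics/w1.png

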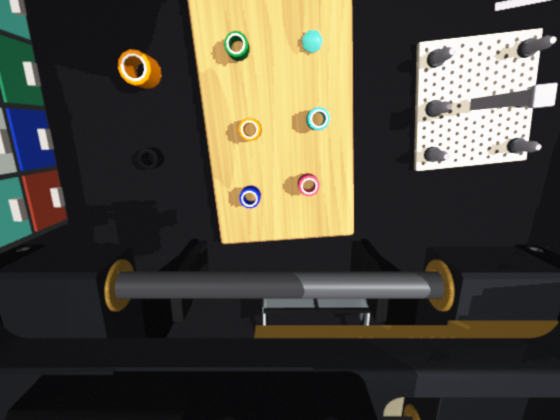

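The wrist view confirms the choice on the board: green (237,44), aqua (318,119), small amber (249,129), rose (308,184) and cobalt (250,197). The sea glass is at (312,41), and the large amber (138,68) and black bead (148,158) lie off the board.

```bash
cat >> h.py <<'E'
def rims(c,seeds,z=0.04,rad=20):
    hsv=cv2.cvtColor(c['bgr'],cv2.COLOR_BGR2HSV); out={}
    for n,(u,v) in seeds.items():
        x0,y0=int(u)-rad,max(int(v)-rad,0); roi=hsv[y0:int(v)+rad,x0:int(u)+rad]
        m=((roi[...,1]<70)&(roi[...,2]>120)).astype(np.uint8)
        k,lab,st,_=cv2.connectedComponentsWithStats(m,connectivity=8)
        if k<2: out[n]=None; continue
        b=1+np.argmax(st[1:,4]); ys,xs=np.where(lab==b)
        P=np.array([onz(c,x+x0,y+y0,z)[:2] for x,y in zip(xs,ys)]).astype(np.float32)*1000
        (cx,cy),rr=cv2.minEnclosingCircle(P); out[n]=(round(cx),round(cy),round(2*rr),len(xs))
    return out
E
python3 - <<'E'
from h import *
d=np.load('w1.npz'); c={k:d[k] for k in d}
print(rims(c,dict(green=(237,44),aqua=(318,119),amber=(249,129),rose=(308,184),cobalt=(250,197))))
t=cap('top'); print(rims(t,dict(green=(384,239),aqua=(349,211),amber=(378,207),rose=(351,183),cobalt=(377,177)),rad=10))
crop=cv2.resize(c['bgr'][15:225,200:360],None,fx=3.5,fy=2.8,interpolation=cv2.INTER_NEAREST)
# stand plate
h=cv2.cvtColor(c['bgr'],cv2.COLOR_BGR2HSV); m=((h[...,2]>110)&(h[...,1]<80)).astype(np.uint8); m[:, :405]=0; m[:20]=0;m[200:]=0
m=cv2.morphologyEx(m,cv2.MORPH_CLOSE,np.ones((7,7)));k,lab,st,_=cv2.connectedComponentsWithStats(m); b=1+np.argmax(st[1:,4]);ys,xs=np.where(lab==b)
P=np.array([onz(c,x,y,.008)[:2] for x,y in zip(xs,ys)]).astype(np.float32)*1000
print(cv2.minAreaRect(P),cv2.boxPoints(cv2.minAreaRect(P)))
E
```

```text
{'green': (435, -346, 20, 141), 'aqua': (511, -255, 20, 141), 'amber': (523, -334, 19, 91), 'rose': (588, -263, 20, 98), 'cobalt': (604, -336, 20, 98)}
{'green': (436, -346, 20, 21), 'aqua': (514, -255, 24, 32), 'amber': None, 'rose': (588, -264, 18, 16), 'cobalt': (614, -331, 51, 65)}
((490.1611022949219, -47.41197204589844), (150.53623962402344, 171.36550903320312), 6.186091899871826) [[ 406.09827    29.661121]
 [ 424.56427  -140.70656 ]
 [ 574.22394  -124.48506 ]
 [ 555.75793    45.882614]]
```

```bash
python3 -m jog '1 -9 5 0 10.7; 1 -9 5 0 10.7; 1 -9 5 0 10.7; 0.8 -9 5 0 10.7; 0.6 -9 5 0 10.7'|head -3; python3 -m jog '0.5 -10 5 0 10.7; 0.5 -10 5 0 10.7; 0.5 -10 6 0 10.7; 0.5 -8 6 0 10.5; 0.5 0 0 -50 0'|head -3;  python3 -m jog '0.5 0 0 -50 0; 0.5 0 0 -40 0; 0.5 0 0 -30 0; 0.5 0 0 0 0; 0.5 0 0 0 0'; python3 -c "
from h import *
s=r.sense();print(s['tcp_pos'],np.round(s['joints']))"
```

```text
time_s: 2.17
tcp_pos: [0.547, -0.2788, 0.2308]
ee_rot: [[-0.592, -0.806, -0.0], [-0.806, 0.592, -0.0], [0.0, 0.0, -1.0]]
time_s: 2.8
tcp_pos: [0.5121, -0.2575, 0.1848]
ee_rot: [[0.106, -0.994, 0.011], [-0.994, -0.106, -0.003], [0.005, -0.01, -1.0]]
time_s: 3.42
tcp_pos: [0.5113, -0.2567, 0.0621]
ee_rot: [[0.106, -0.994, 0.002], [-0.994, -0.106, -0.001], [0.001, -0.002, -1.0]]
wrist_force: [-0.2, 0.5, 0.2]
gripper_width: 0.502
gripper_force: 0.0
[ 0.51126116 -0.2566672   0.06207609] [-10.  27. -19.   0. -44.  16.]
```

```bash
python3 -m jog '0.5 0 1 -20 0; 0.5 0 0 -13 0; 0.5 0 0 0 0; 0 0 0 0 0; 0 0 0 0 0'; python3 -m jog '0 0 0 0 0; 0 0 0 0 0;0 0 0 0 0'; python3 -m jog '0 0 0 30 0; 0 0 0 50 0; 0 0 0 50 0; 0 0 0 40 0'
```

```text
time_s: 4.05
tcp_pos: [0.5113, -0.2549, 0.0283]
ee_rot: [[0.106, -0.994, 0.001], [-0.994, -0.106, -0.0], [0.001, -0.001, -1.0]]
wrist_force: [-0.2, 0.5, 0.9]
gripper_width: 0.354
gripper_force: 0.0
time_s: 4.42
tcp_pos: [0.5112, -0.2548, 0.0281]
ee_rot: [[0.106, -0.994, 0.001], [-0.994, -0.106, -0.0], [0.0, -0.001, -1.0]]
wrist_force: [-0.3, 0.7, 3.6]
gripper_width: 0.284
gripper_force: 30.0
time_s: 4.92
tcp_pos: [0.5108, -0.2547, 0.1994]
ee_rot: [[0.106, -0.994, 0.001], [-0.994, -0.106, -0.0], [0.0, -0.001, -1.0]]
wrist_force: [0.2, -0.2, -1.1]
gripper_width: 0.285
gripper_force: 30.0
```

```bash
python3 -m jog '0 -4 58 10 0; 0 -4 58 10 0; 0 -4 58 10 0; 0 -4 58 0 0; 0 -3 60 0 0'; python3 -m jog '0 0 0 0 0;0 0 0 0 0' >/dev/null
python3 - <<'E'
from h import *
c=cap('wrist','w2.png'); s=r.sense(); print(s['tcp_pos'],np.round(s['ee_rot'],3)); np.savez('w2',**{k:c[k] for k in('bgr','origin','orientation','f','cx','cy')})
E
```

```text
time_s: 5.55
tcp_pos: [0.4911, 0.039, 0.2275]
ee_rot: [[0.106, -0.994, 0.0], [-0.994, -0.106, 0.0], [-0.0, -0.0, -1.0]]
wrist_force: [1.5, 0.5, -0.9]
gripper_width: 0.285
gripper_force: 30.0
[0.49152756 0.03667497 0.22716562] [[ 0.105 -0.994 -0.001]
 [-0.994 -0.105 -0.   ]
 [ 0.     0.001 -1.   ]]
```

View pics/w2.png

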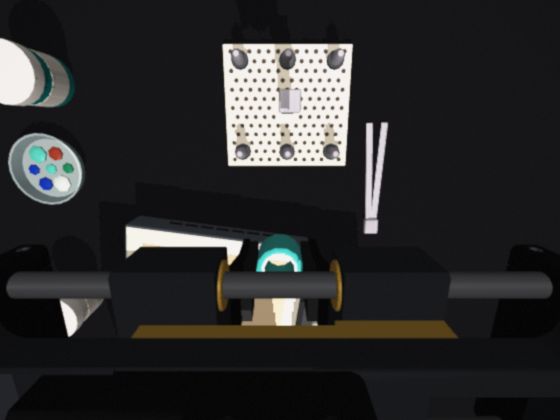

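The aqua bead is held at (280,258). The stand's plate is visible in full with corners (223,44), (352,44), (346,166) and (229,166), and the stem cap is at (289,100).

```bash
cat >> h.py <<'E'
def plate(c,box,z=.008,thr=110):
    x0,y0,x1,y1=box
    h=cv2.cvtColor(c['bgr'],cv2.COLOR_BGR2HSV); m=((h[...,2]>thr)&(h[...,1]<80)).astype(np.uint8); M=np.zeros_like(m); M[y0:y1,x0:x1]=m[y0:y1,x0:x1]
    M=cv2.morphologyEx(M,cv2.MORPH_CLOSE,np.ones((7,7)));k,lab,st,_=cv2.connectedComponentsWithStats(M); b=1+np.argmax(st[1:,4]);ys,xs=np.where(lab==b)
    P=np.array([onz(c,x,y,z)[:2] for x,y in zip(xs,ys)]).astype(np.float32)*1000
    return cv2.minAreaRect(P)
E
python3 - <<'E'
from h import *
d=np.load('w2.npz'); c={k:d[k] for k in d}
q=plate(c,(200,25,362,190)); print(q, cv2.boxPoints(q))
print('cap',onz(c,289,100,.104)*1000)
# refine cap top: brightest region
for u,v in [(278,88),(301,88),(278,113),(301,113)]: print(onz(c,u,v,.104)[:2]*1000)
th=np.radians(q[2] if q[2]<45 else q[2]-90); print(np.degrees(th))
R=np.array([[np.cos(th),-np.sin(th)],[np.sin(th),np.cos(th)]])
for i,(x,y) in enumerate([(-55,52),(0,52),(55,52),(-55,-52),(0,-52),(55,-52)]):
    p=np.array(q[0])+R@[x,y]; print(i+1,p.round(1),np.round(proj(c,[*(p/1000),.044])),np.round(proj(c,[*(p/1000),.016])))
print(rims(c,dict(held=(280,262)),z=.238),onz(c,280,264,.238))
im=c['bgr'].copy()
for i,(x,y) in enumerate([(-55,52),(0,52),(55,52),(-55,-52),(0,-52),(55,-52)]):
    p=np.array(q[0])+R@[x,y]
    for z,col in((.044,(0,0,255)),(.016,(0,255,0))):
        u,v=proj(c,[*(p/1000),z]); cv2.drawMarker(im,(int(round(u)),int(round(v))),col,cv2.MARKER_CROSS,5,1)
cv2.imwrite('pics/w2c.png',cv2.resize(im[20:290,200:380],None,fx=3,fy=2.2,interpolation=cv2.INTER_CUBIC)[:600])
E
```

```text
((491.7572021484375, -60.53755187988281), (150.4127960205078, 138.5486297607422), 6.210479259490967) [[ 4.09497986e+02  1.94291115e-01]
 [ 4.24486328e+02 -1.37541214e+02]
 [ 5.74016418e+02 -1.21269394e+02]
 [ 5.59028076e+02  1.64661102e+01]]
cap [492.29817406 -61.00372473 104.        ]
[503.16575629 -69.87182035]
[482.88884289 -72.07506653]
[500.91473558 -48.94029581]
[480.18723968 -51.19047854]
6.210479259490967
1 [431.5 -14.8] [335. 154.] [331. 152.]
2 [486.1  -8.8] [287. 154.] [287. 152.]
3 [540.8  -2.9] [239. 154.] [242. 152.]
4 [ 442.7 -118.2] [340.  53.] [335.  59.]
5 [ 497.4 -112.2] [288.  53.] [287.  59.]
6 [ 552.1 -106.3] [235.  53.] [239.  59.]
{'held': (491, 37, 20, 337)} [0.4905973 0.0342682 0.238    ]
```

View pics/w2c.png

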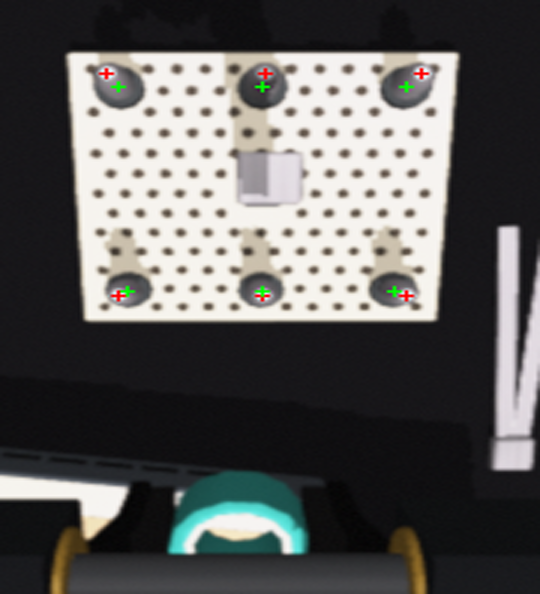

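The predicted post marks fall on the six posts: tips at (235..340,53) and (239..335,154), collars just beside them. The bead sits centred in the hand. Aqua goes onto post 5.

```bash
python3 -m jog '0 2 -50 0 0; 0 2 -50 0 0; 0 2 -49 0 0; 0 0 0 -50 0; 0 0 0 -50 0' |head -2; python3 -m jog '0 0 0 -40 0; 0 0 0 -20 0;0 0 0 0 0;0 0 0 0 0'; python3 -c "
from h import *
print(r.sense()['tcp_pos']);cap('wrist','w3.png');cap('scene','s3.png')"
```

```text
time_s: 6.48
tcp_pos: [0.4976, -0.1143, 0.1267]
time_s: 6.98
tcp_pos: [0.4984, -0.1126, 0.0684]
ee_rot: [[0.105, -0.994, 0.002], [-0.994, -0.105, -0.0], [0.0, -0.002, -1.0]]
wrist_force: [0.5, 0.0, -0.0]
gripper_width: 0.288
gripper_force: 30.0
[ 0.49843181 -0.1126241   0.06841129]
```

```bash
python3 -m jog '0 -1 0 -14 0; 0 0 0 -10 0; 0 0 0 -8 0; 0 0 0 -6 0; 0 0 0 -4 0';python3 -m jog '0 0 0 -1 0;0 0 0 0 0;0 0 0 0 0'
```

```text
time_s: 7.7
tcp_pos: [0.4966, -0.1118, 0.0258]
ee_rot: [[0.107, -0.994, -0.001], [-0.994, -0.107, -0.001], [0.0, 0.001, -1.0]]
wrist_force: [-7.2, 4.1, 26.3]
gripper_width: 0.289
gripper_force: 30.0
time_s: 8.07
tcp_pos: [0.4966, -0.1117, 0.026]
ee_rot: [[0.107, -0.994, -0.0], [-0.994, -0.107, -0.0], [0.0, 0.0, -1.0]]
wrist_force: [-3.9, 1.1, 11.3]
gripper_width: 0.287
gripper_force: 30.0
```

```bash
python3 -m jog '0.42 0 0 0 0;0.42 0 0 0 0;0.42 0 0 0 0;0.42 0 0 20 0;0.42 0 0 50 0'|head -2;python3 -m jog '0.42 0 0 60 0;0.42 0 -20 60 0;0.5 0 -30 14 0;0.5 0 0 0 0;0.5 0 0 0 0'
cat > beads.py <<'E'
from h import *
import sys
c=cap('wrist',sys.argv[1]); s=r.sense(); print(s['tcp_pos'])
prev=dict(green=(.435,-.346,.04),amber=(.523,-.334,.04),rose=(.588,-.263,.04),cobalt=(.604,-.336,.04))
print(rims(c,{k:proj(c,v) for k,v in prev.items()}))
E
python3 beads.py w4.png
```

```text
time_s: 8.7
tcp_pos: [0.4949, -0.1118, 0.093]
time_s: 9.32
tcp_pos: [0.496, -0.1612, 0.2266]
ee_rot: [[0.106, -0.994, -0.002], [-0.994, -0.106, 0.001], [-0.001, 0.002, -1.0]]
wrist_force: [0.6, 0.3, 0.4]
gripper_width: 0.497
gripper_force: 0.0
[ 0.49606482 -0.16101206  0.22648772]
{'green': (436, -346, 20, 157), 'amber': (523, -334, 20, 128), 'rose': (588, -264, 20, 133), 'cobalt': (604, -336, 20, 149)}
```

View pics/w4.png

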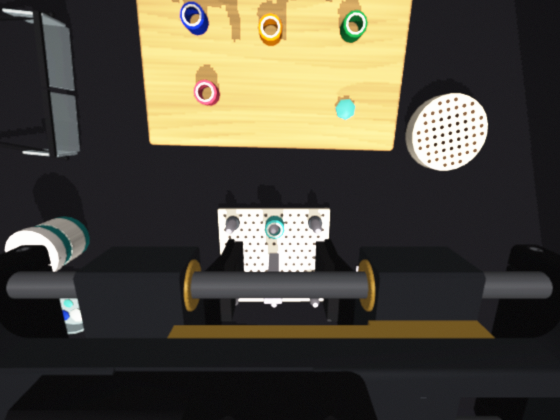

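Aqua is seated on post 5 at (274,228), and the other four beads have not moved. Green is next.

```bash
python3 -m jog '0.5 -15 -47 0 0;0.5 -15 -47 0 0;0.5 -15 -47 0 0;0.5 -15 -48 -40 0;0.5 0 0 -50 0'|head -2;python3 -m jog '0.5 0 0 -50 0;0.5 0 0 -35 0;0.5 0 0 -16 0;0.5 0 0 -6 0;0.5 0 0 0 0'|head -2;python3 -m jog '0 0 0 0 0;0 0 0 0 0;0 0 0 0 0;0 0 0 0 0;0 0 0 0 0'; python3 -m jog '0 0 0 50 0;0 0 0 60 0;0 0 0 0 0;0 0 0 0 0'
```

```text
time_s: 10.0
tcp_pos: [0.4368, -0.3512, 0.1376]
time_s: 10.62
tcp_pos: [0.438, -0.3493, 0.0325]
time_s: 11.25
tcp_pos: [0.4375, -0.3494, 0.0327]
ee_rot: [[0.106, -0.994, 0.001], [-0.994, -0.106, -0.001], [0.001, -0.001, -1.0]]
wrist_force: [-0.7, 1.4, 5.7]
gripper_width: 0.28
gripper_force: 30.0
time_s: 11.75
tcp_pos: [0.4366, -0.3487, 0.1413]
ee_rot: [[0.105, -0.994, -0.001], [-0.994, -0.105, 0.001], [-0.001, 0.0, -1.0]]
wrist_force: [-0.2, -0.4, -0.0]
gripper_width: 0.281
gripper_force: 30.0
```

```bash
cat > held.py <<'E'
from h import *
import sys
c=cap('wrist'); s=r.sense(); p=s['tcp_pos']; print(p*1000)
z=p[2]+float(sys.argv[1])
print(rims(c,dict(held=(280,262)),z=z))
E
python3 -m jog '0 2 57 0 0;0 2 57 0 0;0 2 57 0 0;0 1 56 0 0;0 0 0 -40 0'|head -2;python3 -m jog '0 0 0 -25 0;0 0 0 0 0;0 0 0 0 0'; python3 held.py .0073
```

```text
time_s: 12.38
tcp_pos: [0.4459, -0.119, 0.1024]
time_s: 12.75
tcp_pos: [0.4443, -0.1224, 0.0769]
ee_rot: [[0.106, -0.994, -0.001], [-0.994, -0.106, -0.0], [0.0, 0.001, -1.0]]
wrist_force: [0.0, -0.8, -0.0]
gripper_width: 0.28
gripper_force: 30.0
[ 444.67174875 -122.42300482   77.36254864]
{'held': (443, -120, 19, 277)}
```

```bash
python3 -m jog '0 -1.5 1 -15 0;0 0 0 -10 0;0 0 0 -9 0;0 0 0 -8 0;0 0 0 -4 0';python3 -m jog '0 0 0 -1 0;0 0 0 0 0;0 0 0 0 0'
```

```text
time_s: 13.42
tcp_pos: [0.4426, -0.1212, 0.0305]
ee_rot: [[0.106, -0.994, -0.001], [-0.994, -0.106, -0.0], [0.0, 0.001, -1.0]]
wrist_force: [-5.1, 2.6, 20.9]
gripper_width: 0.288
gripper_force: 30.0
time_s: 13.8
tcp_pos: [0.4426, -0.1212, 0.0307]
ee_rot: [[0.107, -0.994, -0.0], [-0.994, -0.107, -0.0], [0.0, 0.0, -1.0]]
wrist_force: [-2.8, 0.5, 6.5]
gripper_width: 0.278
gripper_force: 30.0
```

```bash
python3 -m jog '0.42 0 0 0 0;0.42 0 0 0 0;0.42 0 0 0 0;0.42 0 0 20 0;0.42 0 0 50 0'|head -2;python3 -m jog '0.42 0 0 60 0;0.42 30 -20 50 0;0.5 27 -19 16 0;0.5 0 0 0 0;0.5 0 0 0 0' | head -2;python3 beads.py w5.png
```

```text
time_s: 14.42
tcp_pos: [0.4409, -0.1212, 0.0987]
time_s: 15.05
tcp_pos: [0.4986, -0.16, 0.2248]
[ 0.49844636 -0.15986242  0.22474429]
{'green': None, 'amber': (523, -334, 20, 117), 'rose': (588, -264, 20, 139), 'cobalt': (604, -336, 20, 145)}
```

```bash
python3 -m jog '0.5 26 -45 0 0;0.5 26 -45 0 0;0.5 27 -45 0 0;0.5 27 -45 -40 0;0.5 0 0 -50 0'|head -2;python3 -m jog '0.5 0 0 -50 0;0.5 0 0 -35 0;0.5 0 0 -14 0;0.5 0 0 -5 0;0.5 0 0 0 0'|head -2;python3 -m jog '0 0 0 0 0;0 0 0 0 0;0 0 0 0 0;0 0 0 0 0;0 0 0 0 0'; python3 -m jog '0 0 0 50 0;0 0 0 60 0;0 0 0 0 0;0 0 0 0 0'
```

```text
time_s: 15.72
tcp_pos: [0.6052, -0.3401, 0.136]
time_s: 16.35
tcp_pos: [0.605, -0.3379, 0.0353]
time_s: 16.98
tcp_pos: [0.6046, -0.3379, 0.0349]
ee_rot: [[0.106, -0.994, 0.001], [-0.994, -0.106, -0.001], [0.001, -0.001, -1.0]]
wrist_force: [-0.4, 1.4, 5.3]
gripper_width: 0.279
gripper_force: 30.0
time_s: 17.48
tcp_pos: [0.6037, -0.3374, 0.1433]
ee_rot: [[0.106, -0.994, -0.001], [-0.994, -0.106, 0.001], [-0.001, 0.001, -1.0]]
wrist_force: [-0.0, 0.9, -0.6]
gripper_width: 0.281
gripper_force: 30.0
```

```bash
python3 -m jog '0 -13 57 0 0;0 -13 57 0 0;0 -13 57 0 0;0 -13 58 0 0;0 0 0 -40 0'|head -2;python3 -m jog '0 0 0 -25 0;0 0 0 0 0;0 0 0 0 0'|head -2; python3 held.py .0051
```

```text
time_s: 18.1
tcp_pos: [0.553, -0.1053, 0.105]
time_s: 18.48
tcp_pos: [0.5524, -0.109, 0.079]
[ 552.84012388 -109.0794789    79.55283763]
{'held': (552, -107, 20, 328)}
```

```bash
python3 -m jog '0 -0.5 0.7 -15 0;0 0 0 -10 0;0 0 0 -9 0;0 0 0 -8 0;0 0 0 -4 0';python3 -m jog '0 0 0 -1 0;0 0 0 0 0;0.42 0 0 0 0;0.42 0 0 0 0;0.42 0 0 0 0';python3 -m jog '0.42 0 0 20 0;0.42 0 0 50 0;0.42 0 0 60 0;0.42 -27 -26 50 0;0.5 -27 -26 16 0';python3 -m jog '0.5 0 0 0 0;0.5 0 0 0 0' | head -2;python3 beads.py w6.png
```

```text
time_s: 19.15
tcp_pos: [0.5516, -0.1082, 0.0327]
ee_rot: [[0.106, -0.994, -0.001], [-0.994, -0.106, -0.0], [0.0, 0.001, -1.0]]
wrist_force: [-5.5, 2.6, 18.9]
gripper_width: 0.286
gripper_force: 30.0
time_s: 19.77
tcp_pos: [0.5518, -0.1081, 0.0319]
ee_rot: [[0.106, -0.994, 0.0], [-0.994, -0.106, -0.0], [0.0, -0.0, -1.0]]
wrist_force: [-0.2, 0.7, 0.6]
gripper_width: 0.416
gripper_force: 0.0
time_s: 20.4
tcp_pos: [0.4989, -0.1607, 0.2318]
ee_rot: [[0.107, -0.994, 0.007], [-0.994, -0.107, -0.001], [0.002, -0.007, -1.0]]
wrist_force: [0.3, -0.1, -0.1]
gripper_width: 0.466
gripper_force: 0.0
time_s: 20.65
tcp_pos: [0.4976, -0.16, 0.2276]
[ 0.49780836 -0.15977226  0.22718135]
{'green': None, 'amber': (523, -334, 20, 124), 'rose': (588, -264, 20, 136), 'cobalt': None}
```

View pics/w6.png

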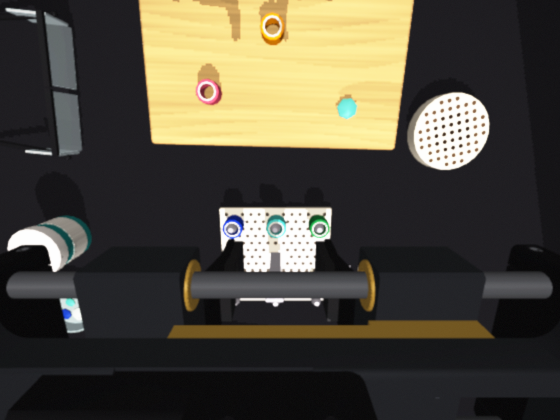

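Cobalt, aqua and green are home at (233,229), (275,228) and (319,229). Amber and rose are unmoved. Amber is next, to post 1.

```bash
python3 -m jog '0.5 6 -42 0 0;0.5 6 -43 0 0;0.5 6 -43 0 0;0.5 7 -43 -40 0;0.5 0 0 -50 0'|head -2;python3 -m jog '0.5 0 0 -50 0;0.5 0 0 -35 0;0.5 0 0 -14 0;0.5 0 0 -5 0;0.5 0 0 0 0'|head -2;python3 -m jog '0 0 0 0 0;0 0 0 0 0;0 0 0 0 0;0 0 0 0 0;0 0 0 0 0'; python3 -m jog '0 0 0 50 0;0 0 0 60 0;0 0 0 10 0;0 0 0 0 0'
```

```text
time_s: 21.32
tcp_pos: [0.5241, -0.3334, 0.1359]
time_s: 21.95
tcp_pos: [0.5237, -0.3312, 0.0349]
time_s: 22.58
tcp_pos: [0.5232, -0.3313, 0.035]
ee_rot: [[0.106, -0.994, 0.001], [-0.994, -0.106, -0.001], [0.001, -0.001, -1.0]]
wrist_force: [-0.9, 1.8, 6.5]
gripper_width: 0.289
gripper_force: 30.0
time_s: 23.08
tcp_pos: [0.5227, -0.3309, 0.1542]
ee_rot: [[0.106, -0.994, 0.001], [-0.994, -0.106, 0.0], [-0.0, -0.001, -1.0]]
wrist_force: [-0.4, -0.5, -1.4]
gripper_width: 0.286
gripper_force: 30.0
```

```bash
python3 -m jog '0 -15 53 0 0;0 -15 53 0 0;0 -15 53 0 0;0 -15 53 0 0;0 -15 53 0 0'|head -2;python3 -m jog '0 -16 54 0 0;0 0 0 -45 0;0 0 0 -30 0;0 0 0 0 0;0 0 0 0 0'|head -2; python3 held.py .005
```

```text
time_s: 23.7
tcp_pos: [0.4457, -0.0648, 0.1519]
time_s: 24.32
tcp_pos: [0.432, -0.0122, 0.0791]
[432.35112637 -12.1688419   79.57520585]
{'held': (432, -15, 19, 231)}
```

```bash
python3 -m jog '0 -0.5 0 -15 0;0 0 0 -10 0;0 0 0 -9 0;0 0 0 -8 0;0 0 0 -4 0';python3 -m jog '0 0 0 -1 0;0 0 0 0 0;0.42 0 0 0 0;0.42 0 0 0 0;0.42 0 0 0 0'|head -5;python3 -m jog '0.42 0 0 20 0;0.42 0 0 50 0;0.42 0 0 60 0;0.42 28 -38 60 0;0.5 28 -38 10 0'|head -2;python3 -m jog '0.5 10 -36 0 0;0.5 0 -36 0 0;0.5 0 0 0 0;0.5 0 0 0 0' | head -2;python3 beads.py w7.png
```

```text
time_s: 25.0
tcp_pos: [0.4312, -0.0122, 0.0327]
ee_rot: [[0.106, -0.994, -0.001], [-0.994, -0.106, -0.0], [0.0, 0.001, -1.0]]
wrist_force: [-5.6, 1.0, 21.7]
gripper_width: 0.284
gripper_force: 30.0
time_s: 25.62
tcp_pos: [0.4314, -0.0121, 0.032]
ee_rot: [[0.106, -0.994, 0.0], [-0.994, -0.106, 0.0], [-0.0, -0.0, -1.0]]
wrist_force: [0.5, -0.7, -0.2]
gripper_width: 0.41
time_s: 26.25
tcp_pos: [0.4847, -0.0815, 0.2257]
time_s: 26.75
tcp_pos: [0.4919, -0.153, 0.2208]
[ 0.49205582 -0.15267252  0.22100332]
{'green': None, 'amber': None, 'rose': (588, -264, 20, 143), 'cobalt': None}
```

```bash
python3 -m jog '0.5 32 -36 0 0;0.5 32 -36 0 0;0.5 32 -36 0 0;0.5 0 0 -40 0;0.5 0 0 -50 0'|head -2;python3 -m jog '0.5 0 0 -50 0;0.5 0 0 -33 0;0.5 0 0 -12 0;0.5 0 0 -4 0;0.5 0 0 0 0'|head -2;python3 -m jog '0 0 0 0 0;0 0 0 0 0;0 0 0 0 0;0 0 0 0 0;0 0 0 0 0'; python3 -m jog '0 0 0 50 0;0 0 0 60 0;0 0 0 10 0;0 0 0 0 0'
```

```text
time_s: 27.42
tcp_pos: [0.5896, -0.2606, 0.131]
time_s: 28.05
tcp_pos: [0.5893, -0.2611, 0.0335]
time_s: 28.68
tcp_pos: [0.5885, -0.2613, 0.0329]
ee_rot: [[0.106, -0.994, 0.001], [-0.994, -0.106, -0.0], [0.0, -0.001, -1.0]]
wrist_force: [-1.6, 1.1, 6.1]
gripper_width: 0.283
gripper_force: 30.0
time_s: 29.18
tcp_pos: [0.5881, -0.261, 0.1523]
ee_rot: [[0.106, -0.994, 0.001], [-0.994, -0.106, 0.0], [-0.0, -0.001, -1.0]]
wrist_force: [-0.7, -0.0, -1.5]
gripper_width: 0.283
gripper_force: 30.0
```

```bash
python3 -m jog '0 -9 52 0 0;0 -9 52 0 0;0 -10 52 0 0;0 -10 52 0 0;0 -10 53 0 0'|head -2;python3 -m jog '0 0 0 -45 0;0 0 0 -30 0;0 0 0 0 0;0 0 0 0 0'|head -2; python3 held.py .007
```

```text
time_s: 29.8
tcp_pos: [0.5383, 0.0011, 0.1497]
time_s: 30.3
tcp_pos: [0.5404, -0.0004, 0.0771]
[ 5.40876148e+02 -3.03725470e-01  7.77958636e+01]
{'held': (540, -3, 20, 234)}
```

```bash
python3 -m jog '0 0 0 -15 0;0 0 0 -10 0;0 0 0 -9 0;0 0 0 -8 0;0 0 0 -4 0';python3 -m jog '0 0 0 -1 0;0 0 0 0 0;0.42 0 0 0 0;0.42 0 0 0 0;0.42 0 0 0 0'|head -5;python3 -m jog '0.42 0 0 20 0;0.42 0 0 50 0;0.42 0 0 60 0;0.42 -25 20 60 0;0.4 -23 20 6 0'|head -2;python3 -m jog '0.4 0 0 0 0;0.4 0 0 0 0' | head -2
python3 - <<'E'
from h import *
c=cap('wrist','w8.png'); s=r.sense(); print(s['tcp_pos']); q=plate(c,(200,5,370,200)); print(q)
E
```

```text
time_s: 30.98
tcp_pos: [0.54, -0.0003, 0.0306]
ee_rot: [[0.106, -0.994, -0.001], [-0.994, -0.106, -0.0], [0.0, 0.001, -1.0]]
wrist_force: [-6.6, 2.0, 20.4]
gripper_width: 0.283
gripper_force: 30.0
time_s: 31.6
tcp_pos: [0.5403, -0.0002, 0.03]
ee_rot: [[0.106, -0.994, 0.0], [-0.994, -0.106, 0.0], [-0.0, -0.0, -1.0]]
wrist_force: [0.1, -0.5, 0.2]
gripper_width: 0.415
time_s: 32.22
tcp_pos: [0.4962, 0.0391, 0.2259]
time_s: 32.48
tcp_pos: [0.4942, 0.038, 0.2208]
[0.49432124 0.03784808 0.2205312 ]
((491.75518798828125, -60.12351989746094), (150.394287109375, 139.4691925048828), 6.181253433227539)
```

View pics/w8.png

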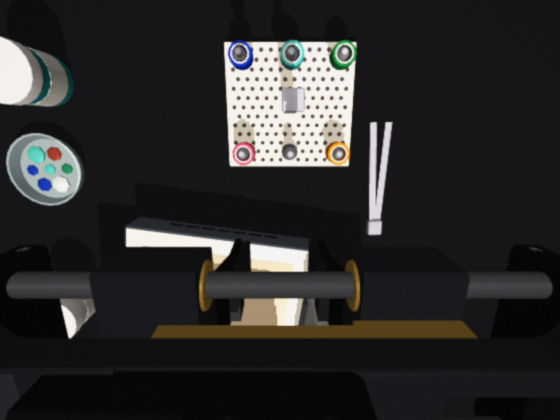

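All five beads sit on posts: cobalt (240,53), aqua (291,53), green (343,53), rose (243,153) and amber (338,153). Post 2 at (290,152) is free. The plate has not moved. Next I measure the kiln and check bead seating.

Run:
```python
from h import *
c=cap('wrist')
P={'rose':(540.8,-2.9),'amber':(431.5,-14.8),'cobalt':(552.1,-106.3),'aqua':(497.4,-112.2),'green':(442.7,-118.2)}
sd={k:proj(c,(v[0]/1000,v[1]/1000,.038)) for k,v in P.items()}
hsv=cv2.cvtColor(c['bgr'],cv2.COLOR_BGR2HSV)
for k,(u,v) in sd.items():
    x0,y0=int(u)-16,max(int(v)-16,0); roi=hsv[y0:int(v)+16,x0:x0+32]; m=(roi[...,1]>110)&(roi[...,2]>40)
    ys,xs=np.where(m); Q=np.array([onz(c,x+x0,y+y0,.03)[:2] for x,y in zip(xs,ys)],np.float32)*1000; (a,b),rr=cv2.minEnclosingCircle(Q); print(k,P[k],round(a),round(b),round(2*rr))
for n in('top','scene'):
    c=cap(n); c['bgr']=cv2.imread(f'pics/{n}0.png'); h=cv2.cvtColor(c['bgr'],cv2.COLOR_BGR2HSV)
    seed=(178,194) if n=='top' else (385,185); print(n,h[seed[1],seed[0]])
    f=c['bgr'].copy(); mk=np.zeros((422,562),np.uint8)
    cv2.floodFill(f,mk,seed,0,(5,5,5),(5,5,5),4|(255<<8)|cv2.FLOODFILL_MASK_ONLY); ys,xs=np.where(mk[1:-1,1:-1])
    Q=np.array([onz(c,x,y,.05)[:2] for x,y in zip(xs,ys)],np.float32)*1000; q=cv2.minAreaRect(Q); print(q)
    g=(h[...,0]>55)&(h[...,0]<85)&(h[...,1]>150)&(h[...,2]>60); b=(174,246) if n=='top' else (345,129)
    ys,xs=np.where(g[b[1]-12:b[1]+12,b[0]-12:b[0]+12]); u,v=xs.mean()+b[0]-12,ys.mean()+b[1]-12; print('btn',u,v,onz(c,u,v,.122)*1000,len(xs))
    hd=(48,175) if n=='top' else (476,77); print('handle',onz(c,*hd,.301)*1000)
```

```text
rose (540.8, -2.9) 539 -3 26
amber (431.5, -14.8) 430 -15 30
cobalt (552.1, -106.3) 551 -107 30
aqua (497.4, -112.2) 496 -113 29
green (442.7, -118.2) 441 -118 30
top [ 20  57 178]
((563.7825927734375, 220.30551147460938), (179.97596740722656, 212.44338989257812), 89.36418914794922)
btn 173.23684210526315 245.38157894736844 [419.37375201 194.01349039 122.        ] 76
handle [563.33595175 417.03239311 301.        ]
scene [ 19  58 164]
((561.7451171875, 211.87429809570312), (158.07972717285156, 181.3105926513672), 88.2356948852539)
btn 344.609375 127.453125 [410.83415739 198.58537913 122.        ] 64
handle [572.53597356 418.28465434 301.        ]
```

Run:
```python
from h import *
C=np.array([562,204]);th=np.radians(-1.6);R=np.array([[np.cos(th),-np.sin(th)],[np.sin(th),np.cos(th)]])
out=[]
for n,(x,y,w,h) in (('top',(30,110,200,170)),('scene',(310,40,200,170))):
    c=cap(n); im=cv2.imread(f'pics/{n}0.png'); S=4
    im=cv2.resize(im[y:y+h,x:x+w],None,fx=S,fy=S,interpolation=cv2.INTER_CUBIC)
    def P(a,b,z): p=C+R@[a,b]; u,v=proj(c,[p[0]/1000,p[1]/1000,z/1000]); return int((u-x+.5)*S),int((v-y+.5)*S)
    for hx,hy,col in((92,86,(0,0,255)),(114,108,(0,255,0))):
        cv2.polylines(im,[np.array([P(sx*hx,sy*hy,50) for sx,sy in((-1,-1),(1,-1),(1,1),(-1,1))])],True,col,1)
    t=1.6; hy,hz=108-254*np.cos(t)+105*np.sin(t),254*np.sin(t)+105*np.cos(t)
    cv2.line(im,P(-62,hy,50+hz),P(62,hy,50+hz),(255,0,255),1); out.append(im)
    print(hy,hz,C+R@[0,hy])
cv2.imwrite('pics/k.png',cv2.resize(np.vstack(out),None,fx=.44,fy=.44,interpolation=cv2.INTER_AREA))
```

```text
220.3719069838854 250.82574533090695 [568.15314477 424.28598729]
220.3719069838854 250.82574533090695 [568.15314477 424.28598729]
```

View pics/k.png

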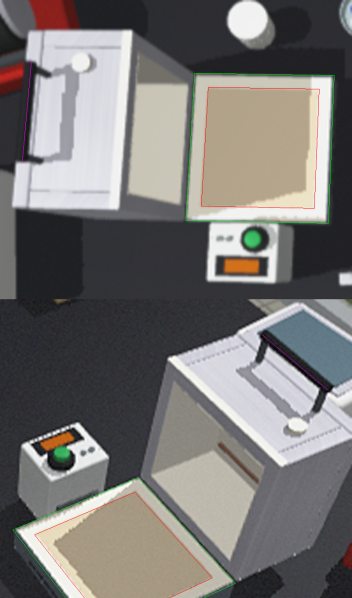

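The overlay fits. The red and green rectangles lie on the dark patch and on the base edge in both views, so the kiln centre is (562,204) with yaw about -1.6 degrees. The handle line lies on the black bar. Now I grip the stem.

```bash
python3 -m jog '0.4 -1 -49 0 0;0.4 -1 -49 0 0;0.4 0 0 -30 0;0.4 0 0 0 0;0.4 0 0 0 0'|head -2;python3 -m jog '0.4 0 0 -50 0;0.4 0 0 -45 0;0.4 0 0 -25 0;0.4 0 0 -7 0;0.4 0 0 0 0'|head -5;python3 -m jog '0 0 0 0 0;0 0 0 0 0;0 0 0 0 0;0 0 0 0 0;0 0 0 0 0'
```

```text
time_s: 33.4
tcp_pos: [0.4929, -0.0597, 0.192]
time_s: 34.02
tcp_pos: [0.4933, -0.0594, 0.0652]
ee_rot: [[0.107, -0.994, 0.002], [-0.994, -0.107, -0.0], [0.0, -0.002, -1.0]]
wrist_force: [1.3, 0.8, 0.1]
gripper_width: 0.398
time_s: 34.65
tcp_pos: [0.4925, -0.0598, 0.0653]
ee_rot: [[0.106, -0.994, 0.001], [-0.994, -0.106, 0.0], [0.0, -0.001, -1.0]]
wrist_force: [-2.7, 1.0, 6.9]
gripper_width: 0.224
gripper_force: 30.0
```

The opening of 19.5 mm means the pads caught the cap, so I open and go lower.

```bash
python3 -m jog '0.4 0 0 0 0;0.4 0 0 0 0;0.4 -1 0 -10 0;0.4 0 0 -8 0;0.4 0 0 0 0'|head -5;python3 -m jog '0 0 0 0 0;0 0 0 0 0;0 0 0 0 0;0 0 0 0 0;0 0 0 0 0'
```

```text
time_s: 35.28
tcp_pos: [0.4904, -0.06, 0.0451]
ee_rot: [[0.106, -0.994, -0.003], [-0.994, -0.106, -0.0], [0.0, 0.003, -1.0]]
wrist_force: [0.1, -0.3, 0.1]
gripper_width: 0.399
time_s: 35.9
tcp_pos: [0.4918, -0.0597, 0.0466]
ee_rot: [[0.106, -0.994, 0.001], [-0.994, -0.106, 0.0], [0.0, -0.001, -1.0]]
wrist_force: [1.2, -0.6, 1.0]
gripper_width: 0.158
gripper_force: 30.0
```

The pads now hold the stem (13.7 mm). I lift, carry and turn.

```bash
python3 -m jog '0 0 0 10 0;0 0 0 30 0;0 0 0 45 0;0 0 0 45 0;0 0 0 20 0';python3 -m jog '0 7 27 0 -1;0 14 50 0 -1.7;0 14 53 0 -1.7;0 14 53 0 -1.7;0 14 53 0 -1.7';python3 -m jog '0 7 27 0 0;0 0 0 0 0;0 0 0 0 0;0 0 0 0 0'; python3 -c "
from h import *
print(r.sense()['tcp_pos']);cap('scene','s9.png');cap('top','t9.png');cv2.imwrite('pics/m9.png',np.hstack([cv2.imread('pics/s9.png')[60:280,260:540],cv2.imread('pics/t9.png')[90:310,30:310]]))"
```

```text
time_s: 36.52
tcp_pos: [0.4909, -0.0598, 0.1985]
ee_rot: [[0.106, -0.994, 0.002], [-0.994, -0.106, 0.001], [-0.001, -0.002, -1.0]]
wrist_force: [-0.1, 0.5, -6.3]
gripper_width: 0.159
gripper_force: 30.0
time_s: 37.15
tcp_pos: [0.5527, 0.1772, 0.1951]
ee_rot: [[-0.032, -0.999, -0.004], [-1.0, 0.032, -0.001], [0.001, 0.004, -1.0]]
wrist_force: [1.3, -0.3, -5.5]
gripper_width: 0.156
gripper_force: 30.0
time_s: 37.65
tcp_pos: [0.5605, 0.2019, 0.196]
ee_rot: [[-0.031, -1.0, -0.001], [-1.0, 0.031, -0.001], [0.001, 0.001, -1.0]]
wrist_force: [0.1, -0.7, -5.7]
gripper_width: 0.16
gripper_force: 30.0
[0.56051073 0.20192745 0.19600143]
```

View pics/m9.png

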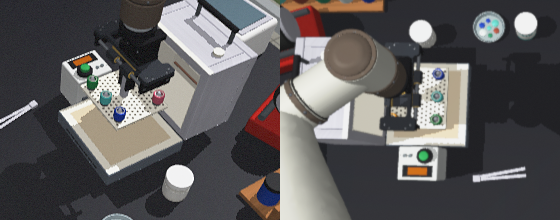

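The loaded stand hangs level over the kiln floor with the lid clear behind it. I lower it.

```bash
python3 -m jog '0 1.5 2 -30 0;0 0 0 -30 0;0 0 0 -20 0;0 0 0 -12 0;0 0 0 -4 0';python3 -m jog '0 0 0 -2 0;0 0 0 -2 0;0 0 0 0 0;0 0 0 0 0'|head -4
```

```text
time_s: 38.38
tcp_pos: [0.5627, 0.2048, 0.1]
ee_rot: [[-0.03, -1.0, -0.0], [-1.0, 0.03, -0.0], [0.0, 0.0, -1.0]]
wrist_force: [-0.1, -0.5, -5.8]
gripper_width: 0.161
gripper_force: 30.0
time_s: 38.88
tcp_pos: [0.5629, 0.2053, 0.0967]
ee_rot: [[-0.03, -1.0, 0.001], [-1.0, 0.03, 0.0], [-0.0, -0.001, -1.0]]
wrist_force: [0.3, 0.2, -5.8]
```

```bash
python3 -m jog '0 0 0 -1.5 0;0 0 0 0 0;0 0 0 0 0'|head -4; python3 -m jog '0 0 0 -1 0;0 0 0 0 0;0 0 0 0 0'|head -4
```

```text
time_s: 39.25
tcp_pos: [0.5629, 0.2053, 0.0966]
ee_rot: [[-0.029, -1.0, 0.001], [-1.0, 0.029, 0.0], [-0.0, -0.001, -1.0]]
wrist_force: [-4.3, -0.8, 5.5]
time_s: 39.62
tcp_pos: [0.5629, 0.2053, 0.0966]
ee_rot: [[-0.029, -1.0, 0.001], [-1.0, 0.029, 0.0], [-0.0, -0.001, -1.0]]
wrist_force: [-6.5, -0.7, 10.2]
```

```bash
python3 -m jog '0.35 0 0 0 0;0.35 0 0 0 0;0.35 0 0 0 0;0.35 0 0 20 0;0.35 0 0 40 0'|head -4; python3 -m jog '0.35 0 0 50 0;0.35 0 0 60 0;0.2 0 -50 40 0;0.2 0 -60 40 0;0 0 -60 20 0'|head -2
python3 - <<'E'
from h import *
s=cap('scene','s10.png'); t=cap('top','t10.png')
for z in(.05,.1,.15,.2,.25,.3,.35):
    a,b=onz(t,36,207,z),onz(t,38,288,z); print(z,np.round(a*1000)[:2],np.round(proj(s,a)),np.round(b*1000)[:2],np.round(proj(s,b)))
cv2.imwrite('pics/m10.png',np.hstack([cv2.resize(cv2.imread('pics/s10.png')[30:240,290:560],None,fx=1.9,fy=1.9),cv2.resize(cv2.imread('pics/t10.png')[120:330,0:140],None,fx=1.9,fy=1.9)]))
E
```

```text
time_s: 40.25
tcp_pos: [0.5619, 0.2046, 0.1524]
ee_rot: [[-0.03, -1.0, -0.004], [-1.0, 0.03, -0.003], [0.003, 0.004, -1.0]]
wrist_force: [-0.2, 0.7, 0.2]
time_s: 40.88
tcp_pos: [0.5633, 0.044, 0.3595]
0.05 [528. 585.] [487. 122.] [314. 566.] [430.  80.]
0.1 [522. 555.] [482. 110.] [317. 537.] [426.  69.]
0.15 [515. 526.] [477.  98.] [319. 509.] [422.  58.]
0.2 [509. 497.] [471.  85.] [322. 481.] [418.  47.]
0.25 [502. 468.] [466.  71.] [325. 452.] [413.  34.]
0.3 [495. 439.] [459.  56.] [328. 424.] [408.  21.]
0.35 [489. 410.] [453.  39.] [330. 396.] [403.   6.]
```

View pics/m10.png

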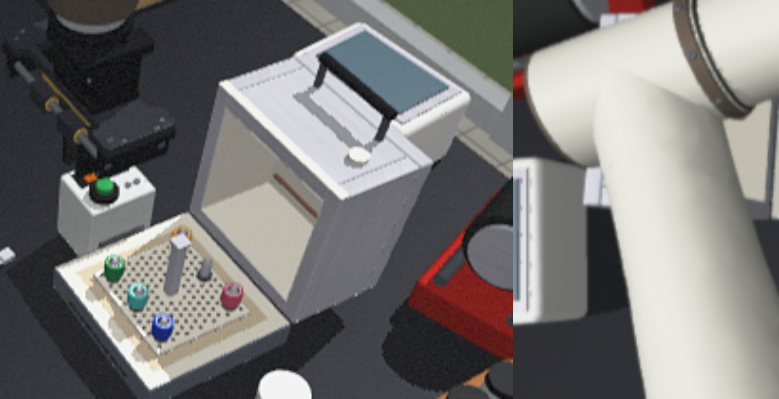

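The stand sits square in the middle of the kiln floor. The blue-topped box behind the lid is low, since its corner would otherwise show above the lid. Next I go behind the handle with the fingers closed.

```bash
python3 -m jog '0 1 58 5 0;0 1 58 5 0;0 1 58 0 0;0 1 58 0 0;0 0 58 0 0'|head -4; python3 -m jog '0 0 58 0 0;0 0 58 0 0;0 0 0 0 0;0 0 0 0 0'|head -4
```

```text
time_s: 41.6
tcp_pos: [0.5664, 0.3375, 0.3666]
ee_rot: [[-0.029, -1.0, -0.0], [-1.0, 0.029, -0.0], [0.0, 0.0, -1.0]]
wrist_force: [0.1, 0.2, 0.9]
time_s: 42.1
tcp_pos: [0.5666, 0.4514, 0.3662]
ee_rot: [[-0.029, -1.0, -0.001], [-1.0, 0.029, -0.001], [0.002, 0.001, -1.0]]
wrist_force: [0.1, -0.8, 0.4]
```

```bash
python3 -m jog '0 0 0 -25 0;0 0 0 -20 0;0 0 0 -15 0;0 0 0 -8 0;0 0 0 0 0'|sed -n '2p;4p'; python3 -m jog '0 0 -5 0 0;0 0 -5 0 0;0 0 -4 0 0;0 0 0 0 0'|sed -n '2p;4p'
```

```text
tcp_pos: [0.5668, 0.4506, 0.2993]
wrist_force: [0.7, -0.0, -0.3]
tcp_pos: [0.567, 0.4391, 0.3019]
wrist_force: [-1.5, 4.3, 4.3]
```

```bash
python3 -m jog '0 0 -20 5 0;0 0 -19 5 0;0 0 -24 5 0;0 0 -23 3 0;0 0 -24 0 0'|sed -n '2p;4p'; python3 -m jog '0 0 -24 0 0;0 0 -24 -4 0;0 0 -23 -5 0;0 0 0 0 0'|sed -n '2p;4p'
```

```text
tcp_pos: [0.567, 0.3268, 0.3186]
wrist_force: [0.2, 3.7, 2.0]
tcp_pos: [0.5664, 0.253, 0.3073]
wrist_force: [-0.2, 0.4, -0.2]
```

```bash
python3 -m jog '0 0 -22 -6 0;0 0 -22 -8 0;0 0 -20 -10 0;0 0 -18 -10 0;0 0 -16 -11 0'|sed -n '2p;4p'; python3 -m jog '0 0 -14 -11 0; 0 0 0 60 0;0 0 0 60 0;0 0 -40 30 0; 0 0 -40 0 0'|sed -n '2p;4p'; python3 -m jog '0 0 0 0 0;0 0 0 0 0;0 0 0 0 0;0 0 0 0 0;0 0 0 0 0'|sed -n '2p;4p';python3 - <<'E'
from h import *
s=cap('scene','s11.png'); t=cap('top','t11.png')
cv2.imwrite('pics/m11.png',np.hstack([cv2.resize(s['bgr'][30:240,290:500],None,fx=1.9,fy=1.9),cv2.resize(t['bgr'][100:310,30:240],None,fx=1.9,fy=1.9)]))
E
```

```text
tcp_pos: [0.5667, 0.1565, 0.2626]
wrist_force: [0.1, 0.6, -1.2]
tcp_pos: [0.5677, 0.0627, 0.4057]
wrist_force: [0.2, 0.6, -1.2]
tcp_pos: [0.5668, 0.0646, 0.4021]
wrist_force: [-0.6, 0.1, 0.3]
```

View pics/m11.png

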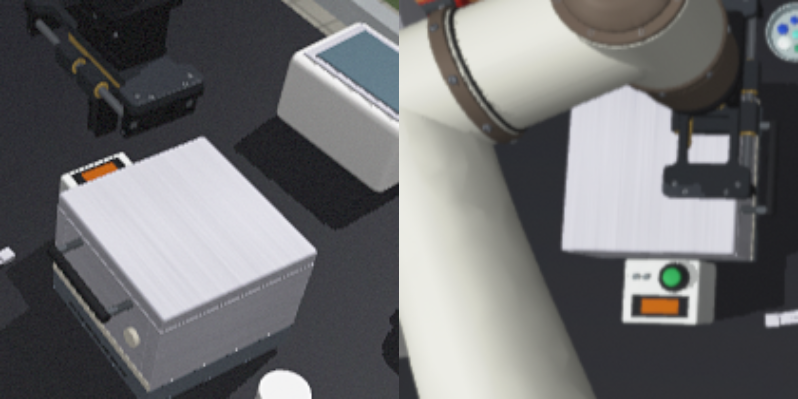

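```bash
python3 -m jog '0 0 0 0 0;0 0 0 0 0;0 0 0 0 0;0 0 0 0 0;0 0 0 0 0'>/dev/null;python3 -m jog '0 0 0 0 0;0 0 0 0 0;0 0 0 0 0;0 0 0 0 0;0 0 0 0 0'>/dev/null;python3 - <<'E'
from h import *
s=cap('scene'); t=cap('top')
print('diff',np.abs(s['bgr'].astype(int)-cv2.imread('pics/s11.png'))[150:250,310:470].mean())
for a in(0,.05,.1,.2):
    y=108-254*np.cos(a)+105*np.sin(a); z=254*np.sin(a)+105*np.cos(a); print(a,[np.round(proj(s,[.562+.028*y/1000+x,.204+y/1000-.028*x,.05+z/1000]),1) for x in(-.062,.062)])
m=(s['bgr'].max(2)<45).astype(np.uint8)
# white-box top corner / button triangulation
o1,d1=ray(t,173.2,245.4);o2,d2=ray(s,344.6,127.5)
A=np.stack([d1,-d2],1);k=np.linalg.lstsq(A,o2-o1,rcond=None)[0];print(o1+k[0]*d1,o2+k[1]*d2)
for z in(.115,.125,.13,.135): print(z,onz(t,173.2,245.4,z)[:2],onz(s,344.6,127.5,z)[:2])
cv2.imwrite('pics/lid.png',cv2.resize(s['bgr'][100:250,300:460],None,fx=4,fy=4))
E
```

```text
diff 2.2641666666666667
0 [array([315.8, 161.3]), array([344.9, 198.6])]
0.05 [array([318.2, 156.7]), array([347.6, 194. ])]
0.1 [array([320.7, 152. ]), array([350.5, 189.3])]
0.2 [array([326.7, 142.5]), array([357.2, 179.7])]
[0.41894008 0.1915371  0.13189498] [0.41916409 0.19203999 0.13203425]
0.115 [0.41960414 0.19592003] [0.4052374  0.20296056]
0.125 [0.41921109 0.19332581] [0.4134131  0.19654961]
0.13 [0.41901457 0.1920287 ] [0.41750095 0.19334414]
0.135 [0.41881804 0.19073159] [0.4215888  0.19013867]
```

The lid looks shut, with the handle ends at about (317,162) and (346,197) against a prediction of (316,161) and (345,199). A light touch on the lid top (187 mm when shut) will confirm it.

```bash
python3 -m jog '0 -5 45 0 0;0 0 0 -60 0;0 0 0 -60 0;0 0 0 -50 0;0 0 0 -25 0'|sed -n '2p;4p'; python3 -m jog '0 0 0 -4 0;0 0 0 -4 0;0 0 0 -4 0;0 0 0 -2 0;0 0 0 0 0'|sed -n '2p;4p'
```

```text
tcp_pos: [0.5602, 0.1086, 0.2041]
wrist_force: [0.6, -0.7, 0.1]
tcp_pos: [0.5623, 0.1093, 0.1955]
wrist_force: [-2.8, 0.1, 5.7]
```

The tip touched at 187.5 mm, so the lid is fully shut. Now the button at (419,192), about 131 mm high.

```bash
python3 -m jog '0 0 0 45 0;0 -48 28 0 0;0 -48 28 0 0;0 -47 27 0 0;0 0 0 -50 0'|sed -n '2p;4p'; python3 -m jog '0 0 0 -35 0;0 0 0 0 0;0 0 0 0 0'|sed -n '2p;4p'
```

```text
tcp_pos: [0.4192, 0.1956, 0.1925]
wrist_force: [1.3, 0.9, -0.3]
tcp_pos: [0.4199, 0.1928, 0.1549]
wrist_force: [0.2, -0.2, 1.3]
```

```bash
for i in 1; do python3 -m jog '0 0 0 -6 0;0 0 0 -4 0;0 0 0 -3 0;0 0 0 0 0'|sed -n '2p;4p'; python3 -m jog '0 0 0 -3 0;0 0 0 0 0;0 0 0 0 0'|sed -n '2p;4p'; python3 -m jog '0 0 0 -3 0;0 0 0 0 0;0 0 0 0 0'|sed -n '2p;4p'; done
```

```text
tcp_pos: [0.4192, 0.1923, 0.1408]
wrist_force: [0.0, 0.4, 5.1]
tcp_pos: [0.4192, 0.1923, 0.1392]
wrist_force: [-4.3, -0.1, 13.7]
tcp_pos: [0.4193, 0.1923, 0.1389]
wrist_force: [-12.0, -1.9, 31.2]
```

```bash
python3 -m jog '0 0 0 3 0;0 0 0 0 0;0 0 0 0 0'|sed -n '2p;4p'; python3 -m jog '0 0 0 2 0;0 0 0 0 0;0 0 0 0 0'|sed -n '2p;4p'; python3 -m jog '0 0 0 2 0;0 0 0 0 0'|sed -n '2p;4p'; python3 -m jog '0 0 0 2 0;0 0 0 0 0'|sed -n '2p;4p'; python3 -m jog '0 0 0 3 0;0 0 0 0 0'|sed -n '2p;4p'
```

```text
tcp_pos: [0.4192, 0.1924, 0.1392]
wrist_force: [-3.8, -0.9, 14.4]
tcp_pos: [0.4192, 0.1923, 0.1396]
wrist_force: [1.0, -0.4, 5.3]
tcp_pos: [0.4191, 0.1923, 0.1414]
wrist_force: [1.6, 0.2, 3.5]
tcp_pos: [0.4186, 0.1921, 0.1432]
wrist_force: [1.7, 0.4, 1.5]
tcp_pos: [0.4178, 0.1915, 0.1457]
wrist_force: [-0.1, -0.3, 0.1]
```

The spring went from bottomed at 139 mm to free at about 144.5 mm, which is the full 5 mm press. I retreat and do a final check.

```bash
python3 -m jog '0 0 0 50 0;0 0 0 60 0;0 -20 -50 50 0;0 0 -55 0 0;0 0 -55 0 0'|sed -n '2p;4p'; python3 -m jog '0 0 -50 0 0;0 0 -50 0 0;0 0 0 0 0;0 0 0 0 0'|sed -n '1,2p;4p'; python3 -c "
from h import *
cap('scene','s12.png')"
```

```text
tcp_pos: [0.4006, 0.0382, 0.2989]
wrist_force: [1.1, -0.9, -0.3]
time_s: 53.8
tcp_pos: [0.4012, -0.0605, 0.2983]
wrist_force: [0.4, -0.4, 0.2]
```

View pics/s12.png

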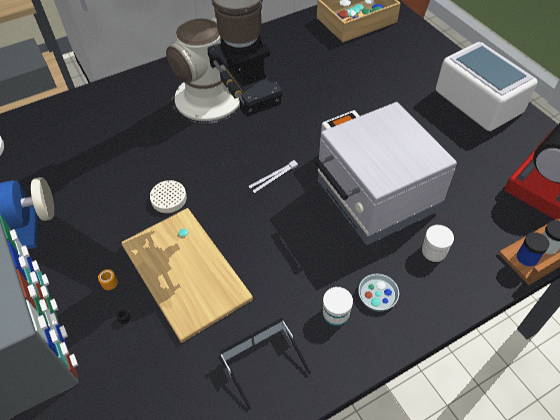

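The lid is shut (kiln around (388,165)), the board holds only the sea glass (183,233), the other things are in place, and the hand is clear.

```bash
python3 -c "
from station import r
print(r.finish_job())"
```

```text
the job is handed in; nothing more can be done
None
```

The job is handed in after about 54 s of robot time: all five beads are home on their posts, the stand is centred on the kiln floor, the lid is shut and the start button was pressed; the hand-in returned no verdict.

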